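# Load a test cartridge into the reader

## Task

Pick up the blue test cartridge by its white grip and slide it, nose first, into the slot of the white reader until it is fully home against the stop hidden inside, then let go of it. Part of the way in a sprung brake drags on it: push on through that, but be gentle at the stop, and leave the two specimen cups and the small red-capped bottle alone.

Things in the scene. Friction and masses are not known exactly. Their poses are not given: they have to be found in the camera images.
- cartridge: Flat blue plastic test cartridge, 130 (x) x 44 (y) x 16 (z) mm, 90 g, lying on the bench. Origin: centre of its underside; +x points to the nose (the end with a brass strip), z up. A white upright grip block, 18 (x) x 22 (y) mm, stands on its rear part: centre at x = -52 mm, from z = 16 to z = 56 mm.
- nose (a point): Centre of the cartridge's leading end face: 65 mm ahead (+x) of the cartridge's origin, 8 mm above its underside.
- reader: White bench reader fixed to the bench, housing 150 (x) x 120 (y) x 64 (z) mm with a dark screen on top. Origin: on the bench, under the middle of the slot's mouth; +x points straight into the slot, z up. Slot: 47 mm wide (y -23.5 to 23.5), level floor at z = 10 mm, roof at z = 30 mm. More than 30 N from the cartridge on tray, slot or brake damages it.
- mouth (a point): Middle of the slot's mouth, on its floor (10 mm above the reader's origin). Before it lies a grey loading tray at floor height, out to reader x = -45 mm. The tray's side cheeks (tops at z = 22 mm) are parallel, 47 mm apart, from x = -20 mm to the mouth, and flare from there to about 70 mm apart at x = -45 mm.
- shoe (a point): Lowest point of a sprung brake shoe under the slot's roof, 24 mm past the mouth. The cartridge's nose meets it 14 to 24 mm past the mouth and lifts it; from there on it drags on the cartridge, resisting with about 1 to 8 N. It also keeps the cartridge in place once released.
- rear_cover: Grey cover on the reader's rear, carrying the hidden stop; origin on the bench 150 mm behind the reader's. Firm stop: 40 to 80 mm past the mouth, new each time, known only by the push rising well above the drag; 10 to 14 N is ample, over 20 N on it damages it. In the last 3 mm the nose presses a weak seat contact (0.7 to 1.8 N); more than 1.5 mm short does not count as home.
- cup_1: Specimen cup with yellow lid, 64 mm across, 66 mm tall, loose bystander. Origin: centre of underside.
- cup_2: Specimen cup with red lid, 58 mm across, 66 mm tall, loose bystander. Origin: centre of underside.
- red_bottle: Small white bottle with red cap, 36 mm across, 62 mm tall, loose bystander. Origin: centre of underside.
There are look-alikes about, which are no part of the job. Of the things that look like the cartridge, the smaller one is meant.

How it is judged:
By the outcome, as a careful person would: the job done as asked, in the order asked, and still so for the second after the job is handed in, with the robot touching nothing.
It also fails if it takes over 72 s, if anything falls off the work surface, if the arm or the gripper's body presses on something with over 40 N, if the wrist force passes 120 N, or if a joint passes its speed limit or range.

## Robot

A 6-joint arm with a two-finger parallel gripper is mounted at the origin on a cart in front of the work surface, level with it; the furniture and walls round the work are solid. World frame = base frame: x ahead of the robot, y to its left, z up, the work surface at z = 0. Lengths are in mm, angles in degrees, forces in N, time in s.
With the tool pointing down it reaches from about 300 to 850 mm from the base axis. Payload 4.2 kg.
Tool frame: the origin (TCP) lies midway between the tips of the shut fingers; the grasp point (between the pads) lies 19 mm behind it; z points along the fingers, y is the direction in which the jaws open and shut (so a half turn about z gives the same grasp; the last joint's range is limited). The gripper opens to 91 mm and grips with 3 to 60 N. Pads are 32 mm wide; open, the fingers measure 118 mm over their backs; the gripper's body (76 mm by 178 mm) begins 60 mm behind the grasp point.
Start: joints at [-78.323, 18.312, 89.639, -0, 72.044, -1.146], TCP at [127.615, -560.676, 213.976] pointing down, gripper open.
Joint ranges: [-177.97, 177.97], [-48.28, 115.42], [12.27, 149.76], [-77.06, 257.06], [2.81, 150.46], [-146.56, 146.56]. Speed limits (degrees/s): [147.25, 147.25, 180, 180, 180, 180].

## Interface

Orientations are given as [roll, pitch, yaw] about the fixed x, y, z axes, in that order (R = Rz(yaw) Ry(pitch) Rx(roll)).
In Python, from workcell import env gives the robot as it stands.
- The arm moves only by the shell command python3 -m jog 'ROWS' [FORCE]. ROWS is JSON, a list of rows, each an object of numbers: "dx", "dy", "dz": the shift along the world's x, y, z in m; "wx", "wy", "wz": the turn, a rotation vector about the world's x, y, z in rad; "grip": the gripper's target within -1 to 1 (shut at 1, half-way at 0, fully open at -1). In form: [{"dx": .., "dy": .., "dz": .., "wx": .., "wy": .., "wz": .., "grip": ..}, ...]. A call has 1 to 10 rows; each row shifts and turns the commanded pose from where the row before left it; what a row does not reach is not made up. A row lasts 1/10 s, in which the tool goes at most 50 mm and 8.59 degrees, less where a joint would pass 70% of its speed; a pose out of reach is approached as far as the arm can. A call with a gripper value outside its range is refused whole. The fingers move at their own pace and stop on an object; FORCE is the grip in N (left out, the last holds). Time passes only in rows, so rows that do not move let the fingers close. It gives the time, the measured TCP pose, the force and the opening at its end, in the units of the state.
- env.state(): the state, without advancing time (a new reading comes with each control period).
- env.grab_frame(name): name is "side" or "top"; returns the picture (400x640x3 uint8, red, green, blue); there is no depth.
- env.get_calibration(name): a dict with "fx", "fy", "cx", "cy" (pixels), "R" (3x3) and "t" (3): a world point X has camera coordinates R X + t. Camera axes: x right, y down, z forward; pixel columns grow to the right and rows downward; lengths in mm; the calibration is good to about 2 mm. A picture is of the moment at which its call begins. get_calibration takes no time and is no camera call.
- env.job_done(): hands the job in, once; it reports no verdict.
The state is a dict: "time_s": time; "qpos": joint angles; "qvel": joint speeds; "effort": joint torques, N m; "ee_pos": TCP position; "ee_rot": TCP orientation; "force": force on the tool from outside, world axes, zero at the start; "torque": the same for the moment, N m; "gripper_width": finger opening in mm.
Only numpy, scipy, OpenCV 4.12 (cv2) and the standard library are available. Lean on these libraries where they do the work, as an engineer would, in place of code of your own. Each camera call takes 0.05 s, during which the arm holds its last target. There are 200 camera calls.

## Working session

There is one attempt and no reset: what is moved stays moved. The work goes in short steps, Python scripts to look and compute and a shell command to move; the robot and the scene stay as the last step left them, time stands still between calls to the robot, and variables do not carry over. Pictures are saved under pics/ and viewed, about 8 in all and at most 12, crops included, and the job is handed in when it is done.

```bash
mkdir -p pics; ls; python3 - <<'E'
from workcell import env
import cv2,json
for n in("top","side"):
    cv2.imwrite(f"pics/{n}0.png",env.grab_frame(n)[:,:,::-1])
    c=env.get_calibration(n);print(n,{k:(v.tolist() if hasattr(v,'tolist') else v) for k,v in c.items()})
print(env.state())
E
```

```text
pics
top {'fx': 442.87795823674804, 'fy': 442.87795823674804, 'cx': 323.43708305937116, 'cy': 193.42135248264753, 'R': [[0.017677579595678523, -0.999842493942154, 0.0015781277427055476], [-0.9935566425312705, -0.01774312560325867, -0.11193917802010464], [0.111949547840213, 0.00041085442779723226, -0.9937138068563862]], 't': [-41.126886472012735, 580.3164867384264, 1286.5475961504596]}
side {'fx': 467.8963192527007, 'fy': 467.8963192527007, 'cx': 318.62625199706366, 'cy': 197.37095337655194, 'R': [[-0.9191137511704706, -0.39398324194351114, -0.0026678600089928305], [-0.19349295650425435, 0.45727274400840845, -0.868021954428725], [0.3432060433509141, -0.7972947025126289, -0.49651864935036344]], 't': [487.17306578894534, 162.9722122845953, 1543.3874212075584]}
{'time_s': 0.1, 'qpos': array([-7.83234069e+01,  1.83464279e+01,  8.96985363e+01,  9.29347072e-04,
        7.20451949e+01, -1.14690738e+00]), 'qvel': array([-0.02745207, -0.06907111, -0.13698744, -0.13355722,  0.00900767,
       -0.07110524]), 'effort': array([ 3.14979452e-04, -4.13331592e+01, -2.32508504e+01,  7.28984317e-02,
        4.22155915e-02, -6.16725742e-05]), 'ee_pos': array([ 127.52460375, -560.21504219,  213.2258682 ]), 'ee_rot': array([-1.79909877e+02, -2.68808120e-03,  1.28232112e+01]), 'force': array([ 0.29956939, -0.00288172, -0.22783162]), 'torque': array([-0.02671457, -0.02178124,  0.03161495]), 'gripper_width': 91.1526540001487}
```

View pics/top0.png

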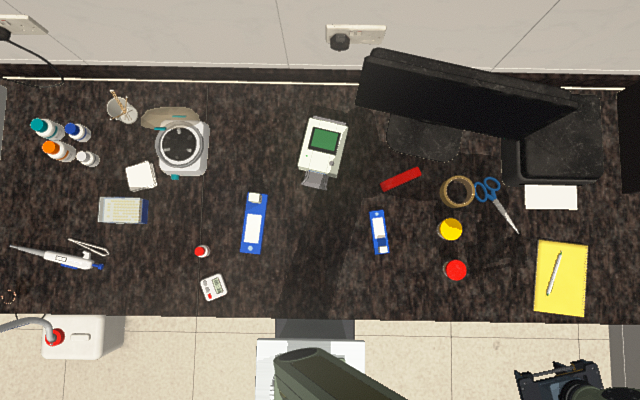

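View pics/side0.png

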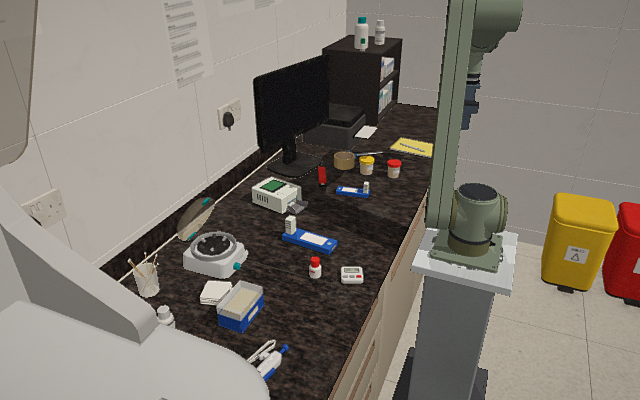

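Top view: a large blue cartridge at (253,223), a small one at (379,232), the reader at (323,147) with its tray at (314,182), cups at (451,229) and (456,270), and the bottle at (202,251). Candidates for the cartridge are the large one at (253,223) and the small one at (379,232). The red bar at (400,180) and the blue box at (123,210) don't match the description. I choose the small one and check it in one crop.

```bash
python3 - <<'E'
import cv2,numpy as np
t=cv2.imread("pics/top0.png");s=cv2.imread("pics/side0.png")
f=lambda im,x,y,w,h,k:cv2.resize(im[y:y+h,x:x+w],None,fx=k,fy=k,interpolation=cv2.INTER_NEAREST)
a=np.hstack([f(t,360,200,40,60,7),f(t,290,110,70,60*1+30,280/60)[:420,:]]) if 0 else None
A=f(t,355,200,50,60,5);B=f(t,290,110,70,85,5)[:, :350]
C=f(s,325,170,60,35,6);D=f(s,240,170,75,50,5)
W=np.zeros((600,790,3),np.uint8)
def put(i,y,x):
    h=min(i.shape[0],600-y);w=min(i.shape[1],790-x);W[y:y+h,x:x+w]=i[:h,:w]
put(A,0,0);put(B,0,260);put(C[:, :],310,0) if 0 else None
put(f(s,325,172,60,32,6),430,0);put(f(s,245,172,70,50,5.),350 if 0 else 430,370)
cv2.imwrite("pics/crop1.png",W)
E
```

```text
(no output)
```

View pics/crop1.png

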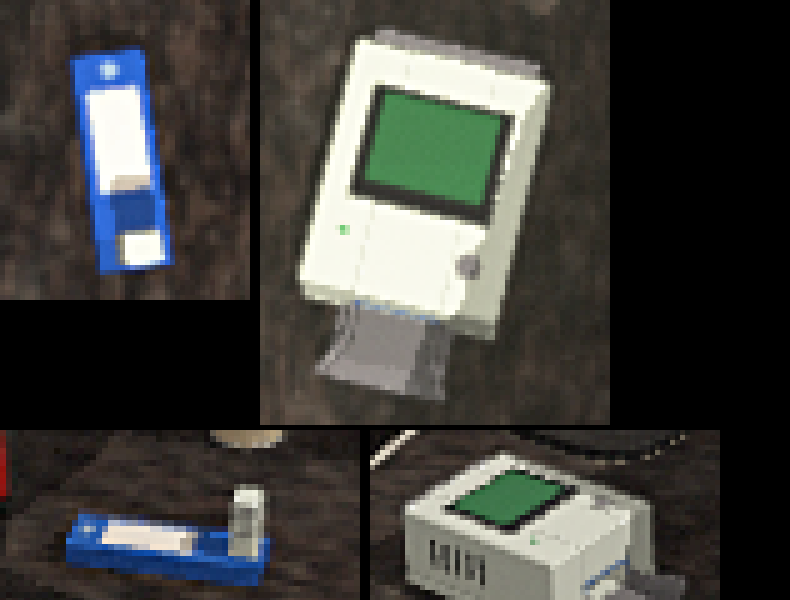

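The crop confirms the small cartridge: nose away from the robot, grip at about (383,249) at the near end. The reader's tray faces the robot and the slot points away. Next I measure both.

```bash
cat > h.py <<'E'
from workcell import env
import cv2,numpy as np
def cal(n):
    c=env.get_calibration(n);return c,np.array(c["R"]),np.array(c["t"])
def ray(n,p):
    c,R,t=cal(n);d=R.T@np.array([(p[0]-c["cx"])/c["fx"],(p[1]-c["cy"])/c["fy"],1]);return -R.T@t,d
def onz(n,p,z):
    o,d=ray(n,p);return o+d*(z-o[2])/d[2]
def tri(p,q):
    (a,d),(b,e)=ray("top",p),ray("side",q)
    s=np.linalg.lstsq(np.c_[d,-e],b-a,rcond=None)[0];P=a+d*s[0];Q=b+e*s[1];return (P+Q)/2,np.linalg.norm(P-Q)
def proj(n,X):
    c,R,t=cal(n);v=R@np.array(X)+t;return np.array([c["fx"]*v[0]/v[2]+c["cx"],c["fy"]*v[1]/v[2]+c["cy"]])
def big(m,roi):
    x,y,w,h=roi;z=np.zeros_like(m);z[y:y+h,x:x+w]=m[y:y+h,x:x+w]
    return max(cv2.findContours(z,0,cv2.CHAIN_APPROX_NONE)[0],key=cv2.contourArea)
def quad(c):
    h=cv2.convexHull(c);return cv2.boxPoints(cv2.minAreaRect(h))
E
python3 - <<'E'
from h import *
np.set_printoptions(precision=1,suppress=True)
K=4
up=lambda f:cv2.resize(cv2.imread(f),None,fx=K,fy=K,interpolation=cv2.INTER_CUBIC)
dn=lambda p:(np.asarray(p,float)+.5)/K-.5
t=up("pics/top0.png");s=up("pics/side0.png")
print("cam",ray("top",(0,0))[0],ray("side",(0,0))[0])
hv=cv2.cvtColor(t,cv2.COLOR_BGR2HSV);hs=cv2.cvtColor(s,cv2.COLOR_BGR2HSV)
blue=lambda h:cv2.inRange(h,(100,120,60),(125,255,255))
roi=lambda *a:[K*i for i in a]
q=dn(quad(big(blue(hv),roi(360,200,40,60))))
P=np.array([onz("top",p,16) for p in q]);print("cart",q,P,"sides",np.linalg.norm(P-np.roll(P,1,0),axis=1),"c",P.mean(0))
w=cv2.inRange(hv,(0,0,170),(180,70,255));c=big(w,roi(376,244,16,12));m=cv2.minAreaRect(c);g=dn(m[0]);print("grip top px",g,np.array(m[1])/K,m[2],onz("top",g,56))
ws=cv2.inRange(hs,(0,0,120),(180,90,255));cs=big(ws,roi(361,178,12,18));r=cv2.boundingRect(cs);print("grip side bbox",np.array(r)/K,"proj top centre",proj("side",onz("top",g,56)))
# reader
gr=cv2.inRange(hv,(50,90,50),(80,255,255));q=dn(quad(big(gr,roi(300,120,50,40))));P=np.array([onz("top",p,64) for p in q]);print("screen",q,P,"c",P.mean(0),tri(q.mean(0),dn(quad(big(cv2.inRange(hs,(50,90,50),(80,255,255)),roi(250,170,50,30)))).mean(0)))
w=cv2.inRange(hv,(0,0,215),(180,70,255));c=big(w,roi(295,112,55,65));ap=dn(quad(c));P=np.array([onz("top",p,64) for p in ap]);print("house",ap,P,"sides",np.linalg.norm(P-np.roll(P,1,0),axis=1),"c",P.mean(0))
# cheeks/tray crop enlarged + corner checks
x0,y0,k=295,165,16
cr=cv2.resize(cv2.imread("pics/top0.png")[y0:y0+30,x0:x0+42],None,fx=k,fy=k,interpolation=cv2.INTER_CUBIC);cv2.imwrite("pics/tray.png",cr)
E
```

```text
cam [ 433.3  -31.4 1343.5] [ -50.4 1347.9  909.1]
cart [[367.9 210.6]
 [383.7 208.5]
 [389.7 252.8]
 [373.9 255. ]] [[ 533.2 -165.2   16. ]
 [ 540.5 -212.7   16. ]
 [ 408.7 -231.    16. ]
 [ 401.5 -184.    16. ]] sides [133.   48.  133.1  47.5] c [ 470.9 -198.2   16. ]
grip top px [383.  249.2] [6.8 8.2] 79.69515228271484 [ 419.4 -205.5   56. ]
grip side bbox [363.  181.5   6.2  12.2] proj top centre [365.5 181.8]
screen [[310.3 145.2]
 [314.6 127.4]
 [338.  133.1]
 [333.7 150.9]] [[719.5  10.3  64. ]
 [773.3  -1.3  64. ]
 [757.5 -70.6  64. ]
 [703.8 -58.7  64. ]] c [738.5 -30.1  64. ] (array([737.7, -30.6,  61.4]), np.float64(2.8871622156485506))
house [[297.2 165.7]
 [309.4 116.6]
 [347.2 126.1]
 [334.9 175.1]] [[657.7  47.5  64. ]
 [805.7  14.7  64. ]
 [779.1 -97.6  64. ]
 [631.7 -63.5  64. ]] sides [114.  151.6 115.4 151.3] c [718.6 -24.7  64. ]
```

View pics/tray.png

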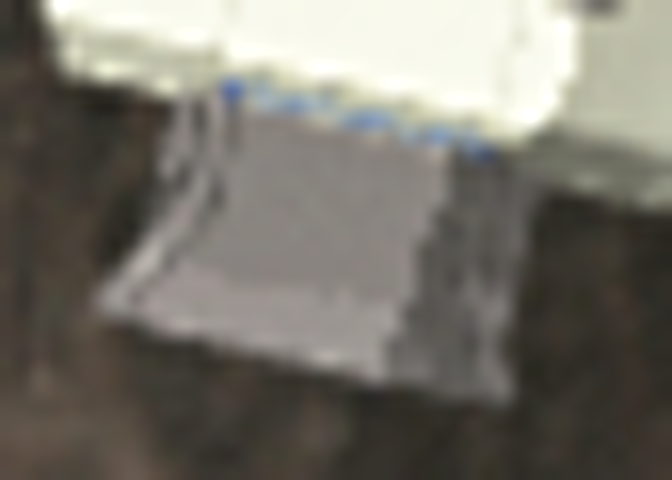

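Measurements:
- **Cartridge:** yaw +7.95°. The grip is at (419.4, -205.5), which agrees both with the body's centre minus 52 mm and with the side view.
- **Reader:** yaw about -12.6°, mouth near (645, -8). The screen and housing centrelines agree to 1 mm.

The tray crop shows the blue slot line from (232,90) to (490,150) in crop pixels and the tray's front corners at (105,310) and (510,395). I start the move now.

```bash
R='{"dx":0.029,"dy":0.0355,"dz":-0.006,"wz":-0.0085,"grip":-1}'; python3 -m jog '[{"dx":0.029,"dy":0.0355,"dz":-0.006,"wz":-0.0085,"grip":-1},{"dx":0.029,"dy":0.0355,"dz":-0.006,"wz":-0.0085,"grip":-1},{"dx":0.029,"dy":0.0355,"dz":-0.006,"wz":-0.0085,"grip":-1},{"dx":0.029,"dy":0.0355,"dz":-0.006,"wz":-0.0085,"grip":-1},{"dx":0.029,"dy":0.0355,"dz":-0.006,"wz":-0.0085,"grip":-1},{"dx":0.029,"dy":0.0355,"dz":-0.006,"wz":-0.0085,"grip":-1},{"dx":0.029,"dy":0.0355,"dz":-0.006,"wz":-0.0085,"grip":-1},{"dx":0.029,"dy":0.0355,"dz":-0.006,"wz":-0.0085,"grip":-1},{"dx":0.029,"dy":0.0355,"dz":-0.006,"wz":-0.0085,"grip":-1},{"dx":0.029,"dy":0.0355,"dz":-0.006,"wz":-0.0085,"grip":-1}]'; python3 - <<'E'
from h import *
f=lambda x,y:((x+.5)/16-.5+295,(y+.5)/16-.5+165)
a=np.radians(-12.6);u=np.array([np.cos(a),np.sin(a)]);n=np.array([-u[1],u[0]])
for nm,p,z in(("slotL",(232,90),30),("slotR",(490,150),30),("trayL",(105,310),22),("trayR",(510,395),22),("inL",(225,110),22)):
    X=onz("top",f(*p),z)[:2];print(nm,X,"along",X@u,"lat",X@n)
for X in((718.6,-24.7),(738.5,-30.1)):print(np.array(X)@u,np.array(X)@n)
E
```

```text
slotL [650.75443233  13.67508705] along 632.0990305997174 lat 155.303427896037
slotR [640.23808531 -34.92376184] along 632.4374616950664 lat 105.58092663019183
trayL [609.7656491   36.94128994] along 587.02202508035 lat 169.06787924310288
trayR [595.02164289 -39.50510247] along 589.3093661191888 lat 91.24625819892539
inL [648.235337    15.18862544] along 629.3104350753388 lat 156.23099175701014
706.6819231916785 132.6525892476684
727.2806402578009 131.72368923699037invalid input
```

```bash
python3 -m jog '[{"dx":0.029,"dy":0.0355,"dz":-0.006,"wx":0,"wy":0,"wz":-0.0085,"grip":-1}]'; echo; python3 -m jog '[{"dx":0.029,"dy":0.0355,"dz":-0.006,"wx":0.0,"wy":0.0,"wz":-0.0085,"grip":-1.0}]' 30
```

```text
time_s: 0.2
ee_pos: [155.1, -528.3, 207.7]
ee_rot: [179.8, 0.1, 12.1]
force: [1.9, 0.4, -0.1]
gripper_width: 91.3

time_s: 0.3
ee_pos: [185.7, -489.2, 201.1]
ee_rot: [-180.0, -0.0, 11.7]
force: [0.4, -0.0, 0.2]
gripper_width: 90.8
```

```bash
python3 -m jog '[{"dx":0.0292,"dy":0.0355,"dz":-0.0076,"wx":0,"wy":0,"wz":-0.0082,"grip":-1},{"dx":0.0292,"dy":0.0355,"dz":-0.0076,"wx":0,"wy":0,"wz":-0.0082,"grip":-1},{"dx":0.0292,"dy":0.0355,"dz":-0.0076,"wx":0,"wy":0,"wz":-0.0082,"grip":-1},{"dx":0.0292,"dy":0.0355,"dz":-0.0076,"wx":0,"wy":0,"wz":-0.0082,"grip":-1},{"dx":0.0292,"dy":0.0355,"dz":-0.0076,"wx":0,"wy":0,"wz":-0.0082,"grip":-1},{"dx":0.0292,"dy":0.0355,"dz":-0.0076,"wx":0,"wy":0,"wz":-0.0082,"grip":-1},{"dx":0.0292,"dy":0.0355,"dz":-0.0076,"wx":0,"wy":0,"wz":-0.0082,"grip":-1},{"dx":0.0292,"dy":0.0355,"dz":-0.0076,"wx":0,"wy":0,"wz":-0.0082,"grip":-1},{"dx":0,"dy":0,"dz":0,"wx":0,"wy":0,"wz":0,"grip":-1}]'
```

```text
time_s: 1.2
ee_pos: [421.2, -201.7, 140.0]
ee_rot: [-179.9, 0.0, 8.4]
force: [-1.1, -0.3, -0.8]
gripper_width: 91.1
```

```bash
python3 -m jog '[{"dx":-0.0018,"dy":-0.0038,"dz":0,"wx":0,"wy":0,"wz":-0.007,"grip":-1},{"dx":0,"dy":0,"dz":-0.025,"wx":0,"wy":0,"wz":0,"grip":-1},{"dx":0,"dy":0,"dz":-0.025,"wx":0,"wy":0,"wz":0,"grip":-1},{"dx":0,"dy":0,"dz":-0.02,"wx":0,"wy":0,"wz":0,"grip":-1},{"dx":0,"dy":0,"dz":0,"wx":0,"wy":0,"wz":0,"grip":-1}]'; python3 - <<'E'
from h import *
s=env.state();print(s["ee_pos"],s["ee_rot"])
t=env.grab_frame("top")[:,:,::-1];d=env.grab_frame("side")[:,:,::-1]
f=lambda im,x,y,w,h,k:cv2.resize(im[y:y+h,x:x+w],None,fx=k,fy=k)
cv2.imwrite("pics/g1.png",np.hstack([f(t,340,190,75,80,5),f(d,325,140,80,80,5)]))
E
```

```text
time_s: 1.7
ee_pos: [414.5, -210.1, 69.2]
ee_rot: [-179.8, 0.3, 7.5]
force: [0.0, -0.6, -0.1]
gripper_width: 90.9
[ 414.49034402 -210.08874417   69.24213734] [-179.83245495    0.28443919    7.53501925]
```

View pics/g1.png

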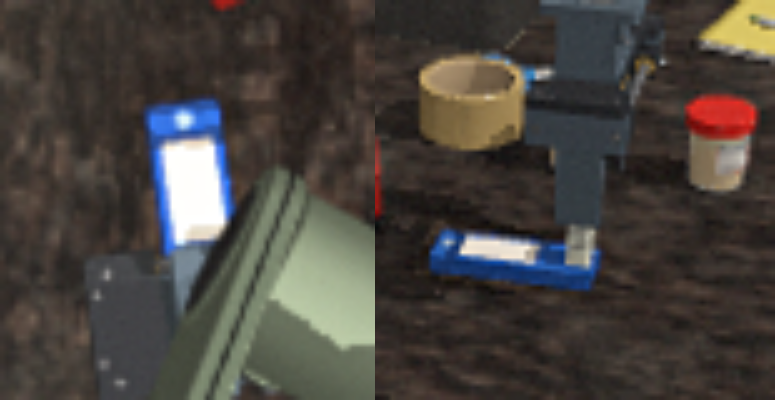

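The fingers straddle the grip, but the arm had not settled at the last reading. I let it settle and re-read the pose.

```bash
python3 -m jog '[{"dx":0.0049,"dy":0.0046,"dz":0,"wx":0,"wy":0,"wz":0.007,"grip":-1},{"dx":0,"dy":0,"dz":0,"wx":0,"wy":0,"wz":0,"grip":-1},{"dx":0,"dy":0,"dz":0,"wx":0,"wy":0,"wz":0,"grip":-1},{"dx":0,"dy":0,"dz":0,"wx":0,"wy":0,"wz":0,"grip":-1}]'
```

```text
time_s: 2.2
ee_pos: [422.6, -204.9, 71.7]
ee_rot: [180.0, -0.0, 8.1]
force: [-0.3, -0.3, -0.7]
gripper_width: 91.2
```

```bash
for i in 1 2 3 4; do python3 -m jog '[{"dx":0,"dy":0,"dz":0,"wx":0,"wy":0,"wz":0,"grip":-1}]' | sed -n 2,3p; done
```

```text
ee_pos: [422.4, -204.9, 71.4]
ee_rot: [180.0, -0.0, 8.1]
ee_pos: [422.3, -204.9, 71.2]
ee_rot: [180.0, -0.0, 8.1]
ee_pos: [422.3, -204.8, 71.2]
ee_rot: [180.0, 0.0, 8.1]
ee_pos: [422.3, -204.8, 71.1]
ee_rot: [180.0, 0.0, 8.1]
```

```bash
python3 -m jog '[{"dx":-0.0029,"dy":-0.0007,"dz":-0.01,"wx":0,"wy":0,"wz":0,"grip":-1},{"dx":0,"dy":0,"dz":-0.01,"wx":0,"wy":0,"wz":0,"grip":-1},{"dx":0,"dy":0,"dz":-0.01,"wx":0,"wy":0,"wz":0,"grip":-1},{"dx":0,"dy":0,"dz":-0.01,"wx":0,"wy":0,"wz":0,"grip":-1},{"dx":0,"dy":0,"dz":-0.0075,"wx":0,"wy":0,"wz":0,"grip":-1},{"dx":0,"dy":0,"dz":0,"wx":0,"wy":0,"wz":0,"grip":-1},{"dx":0,"dy":0,"dz":0,"wx":0,"wy":0,"wz":0,"grip":-1},{"dx":0,"dy":0,"dz":0,"wx":0,"wy":0,"wz":0,"grip":-1},{"dx":0,"dy":0,"dz":0,"wx":0,"wy":0,"wz":0,"grip":-1}]'
python3 -m jog '[{"dx":0,"dy":0,"dz":0,"wx":0,"wy":0,"wz":0,"grip":1},{"dx":0,"dy":0,"dz":0,"wx":0,"wy":0,"wz":0,"grip":1},{"dx":0,"dy":0,"dz":0,"wx":0,"wy":0,"wz":0,"grip":1},{"dx":0,"dy":0,"dz":0,"wx":0,"wy":0,"wz":0,"grip":1},{"dx":0,"dy":0,"dz":0,"wx":0,"wy":0,"wz":0,"grip":1},{"dx":0,"dy":0,"dz":0,"wx":0,"wy":0,"wz":0,"grip":1},{"dx":0,"dy":0,"dz":0,"wx":0,"wy":0,"wz":0,"grip":1},{"dx":0,"dy":0,"dz":0,"wx":0,"wy":0,"wz":0,"grip":1},{"dx":0,"dy":0,"dz":0,"wx":0,"wy":0,"wz":0,"grip":1},{"dx":0,"dy":0,"dz":0,"wx":0,"wy":0,"wz":0,"grip":1}]' 40
```

```text
time_s: 3.5
ee_pos: [419.7, -205.7, 24.1]
ee_rot: [180.0, -0.0, 8.1]
force: [0.3, 0.6, 0.4]
gripper_width: 91.5
time_s: 4.5
ee_pos: [419.4, -205.6, 23.7]
ee_rot: [180.0, 0.0, 8.1]
force: [-0.1, 0.4, -0.4]
gripper_width: 22.1
```

```bash
python3 -m jog '[{"dx":0,"dy":0,"dz":0.01,"wx":0,"wy":0,"wz":0,"grip":1},{"dx":0,"dy":0,"dz":0.02,"wx":0,"wy":0,"wz":0,"grip":1},{"dx":0,"dy":0,"dz":0.02,"wx":0,"wy":0,"wz":0,"grip":1},{"dx":0,"dy":0,"dz":0.01,"wx":0,"wy":0,"wz":0,"grip":1},{"dx":0,"dy":0,"dz":0,"wx":0,"wy":0,"wz":0,"grip":1}]'
python3 -m jog '[{"dx":0.0064,"dy":0.0293,"dz":0,"wx":0,"wy":0,"wz":-0.0451,"grip":1},{"dx":0.0064,"dy":0.0293,"dz":0,"wx":0,"wy":0,"wz":-0.0451,"grip":1},{"dx":0.0064,"dy":0.0293,"dz":0,"wx":0,"wy":0,"wz":-0.0451,"grip":1},{"dx":0.0064,"dy":0.0293,"dz":0,"wx":0,"wy":0,"wz":-0.0451,"grip":1},{"dx":0.0064,"dy":0.0293,"dz":0,"wx":0,"wy":0,"wz":-0.0451,"grip":1},{"dx":0.0064,"dy":0.0293,"dz":0,"wx":0,"wy":0,"wz":-0.0451,"grip":1},{"dx":0.0064,"dy":0.0293,"dz":0,"wx":0,"wy":0,"wz":-0.0451,"grip":1},{"dx":0.0064,"dy":0.0293,"dz":0,"wx":0,"wy":0,"wz":-0.0451,"grip":1}]'
python3 -m jog '[{"dx":0,"dy":0,"dz":0,"wx":0,"wy":0,"wz":0,"grip":1},{"dx":0,"dy":0,"dz":0,"wx":0,"wy":0,"wz":0,"grip":1},{"dx":0,"dy":0,"dz":0,"wx":0,"wy":0,"wz":0,"grip":1},{"dx":0,"dy":0,"dz":0,"wx":0,"wy":0,"wz":0,"grip":1},{"dx":0,"dy":0,"dz":0,"wx":0,"wy":0,"wz":0,"grip":1}]'
```

```text
time_s: 5.0
ee_pos: [420.4, -206.1, 85.2]
ee_rot: [179.9, -0.2, 8.1]
force: [0.1, 0.5, -1.4]
gripper_width: 21.9
time_s: 5.8
ee_pos: [469.9, 30.0, 82.8]
ee_rot: [180.0, 0.1, -12.7]
force: [0.3, -0.6, -1.1]
gripper_width: 22.2
time_s: 6.3
ee_pos: [470.4, 28.0, 83.6]
ee_rot: [180.0, 0.0, -12.7]
force: [-0.7, -0.0, -0.4]
gripper_width: 21.7
```

```bash
python3 -m jog '[{"dx":0,"dy":0,"dz":-0.012,"wx":0,"wy":0,"wz":0,"grip":1},{"dx":0,"dy":0,"dz":-0.012,"wx":0,"wy":0,"wz":0,"grip":1},{"dx":0,"dy":0,"dz":-0.012,"wx":0,"wy":0,"wz":0,"grip":1},{"dx":0,"dy":0,"dz":-0.01,"wx":0,"wy":0,"wz":0,"grip":1},{"dx":0,"dy":0,"dz":0,"wx":0,"wy":0,"wz":0,"grip":1},{"dx":0,"dy":0,"dz":0,"wx":0,"wy":0,"wz":0,"grip":1},{"dx":0,"dy":0,"dz":0,"wx":0,"wy":0,"wz":0,"grip":1},{"dx":0,"dy":0,"dz":0,"wx":0,"wy":0,"wz":0,"grip":1}]'; python3 - <<'E'
from h import *
np.set_printoptions(precision=1,suppress=True)
t=env.grab_frame("top")[:,:,::-1];d=env.grab_frame("side")[:,:,::-1]
cv2.imwrite("pics/top2.png",t);cv2.imwrite("pics/side2.png",d)
print(env.state()["ee_pos"])
f=lambda im,x,y,w,h,k:cv2.resize(im[y:y+h,x:x+w],None,fx=k,fy=k,interpolation=cv2.INTER_CUBIC)
cv2.imwrite("pics/g2.png",np.hstack([f(t,285,155,60,90,6.6),f(d,270,170,60,90,6.6)]))
E
```

```text
time_s: 7.1
ee_pos: [471.1, 28.8, 38.2]
ee_rot: [-180.0, -0.1, -12.6]
force: [0.1, 0.5, -1.2]
gripper_width: 21.7
[470.9  28.9  38.1]
```

View pics/g2.png

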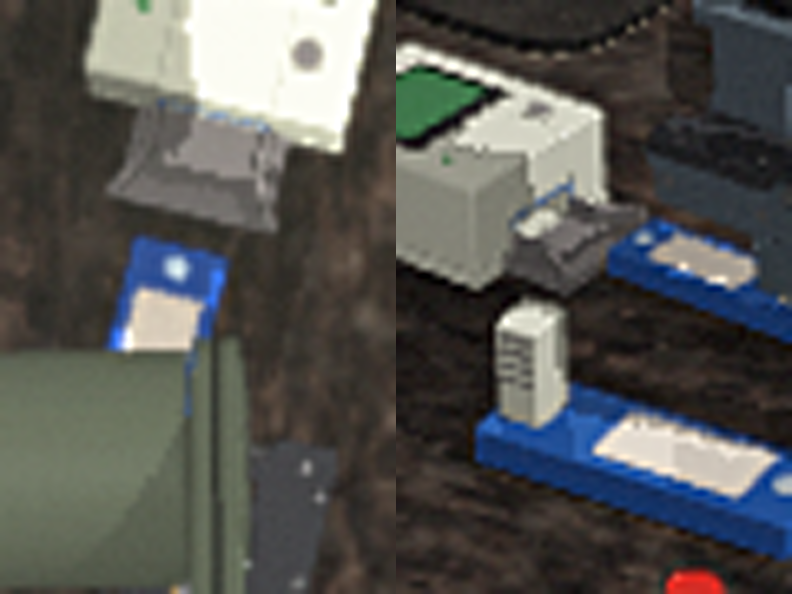

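The cartridge sits ahead of the tray, its nose corners at (138,237) and (228,262) in the crop. I compute its lateral offset and yaw against the slot.

```bash
python3 - <<'E'
from h import *
np.set_printoptions(precision=1,suppress=True)
f=lambda x,y:((x+.5)/6.6-.5+285,(y+.5)/6.6-.5+155)
a=np.radians(-12.6);u=np.array([np.cos(a),np.sin(a)]);n=np.array([-u[1],u[0]])
L=lambda X:np.array([X[:2]@u,X[:2]@n])
for nm,p,z in(("noseL",(136,236),30.4),("noseR",(230,262),30.4),("slotL",(158,102),30),("slotR",(268,128),30),("trayL",(107,190),22),("trayR",(275,230),22),("TCP",None,0)):
    print(nm,L(onz("top",f(*p),z)) if p else L(np.array([470.9,28.9])))
# blue edges subpixel: left/right edges of blue in rows, top edge by columns
t=cv2.resize(cv2.imread("pics/top2.png"),None,fx=4,fy=4,interpolation=cv2.INTER_CUBIC)
m=cv2.inRange(cv2.cvtColor(t,cv2.COLOR_BGR2HSV),(100,120,60),(125,255,255))
g=lambda x,y:((x+.5)/4-.5,(y+.5)/4-.5)
Lp=[];Rp=[];Tp=[]
for y in range(4*197,4*205):
    xs=np.where(m[y,1200:1290])[0]+1200
    if len(xs):Lp.append(onz("top",g(xs[0],y),30.4));Rp.append(onz("top",g(xs[-1],y),30.4))
for x in range(4*308,4*317):
    ys=np.where(m[4*186:4*205,x])[0]
    if len(ys):Tp.append(onz("top",g(x,ys[0]+4*186),30.4))
for nm,P in(("L",Lp),("R",Rp),("T",Tp)):
    P=np.array([L(X) for X in P]);c=P.mean(0);v=np.linalg.svd(P-c)[2][0];print(nm,c,"rel angle",np.degrees(np.arctan2(v[1],v[0])))
# slot blue line in original
t=cv2.resize(cv2.imread("pics/top0.png"),None,fx=4,fy=4,interpolation=cv2.INTER_CUBIC)
m=cv2.inRange(cv2.cvtColor(t,cv2.COLOR_BGR2HSV),(95,60,60),(130,255,255));m[:165*4]=0;m[178*4:]=0;m[:,:300*4]=0;m[:,330*4:]=0
ys,xs=np.where(m);P=np.array([L(onz("top",g(x,y),31)) for x,y in zip(xs,ys)]);c=P.mean(0);v=np.linalg.svd(P-c)[2][0]
print("slot line",c,P[:,1].min(),P[:,1].max(),"rel",np.degrees(np.arctan2(v[1],v[0])))
E
```

```text
noseL [570.1 151.9]
noseR [568.6 107.8]
slotL [632.1 156.9]
slotR [632.3 105.5]
trayL [588.4 170.4]
trayR [588.6  91.6]
TCP [453.3 130.9]
L [538.6 152.4] rel angle 178.10865712940733
R [549.2 108.6] rel angle 176.57972921128206
T [570.5 131. ] rel angle -89.37405608040464
slot line [632.  135.4] 106.212622371552 156.6223280615922 rel -89.8135135468954
```

Nose lateral is about 130.3 against 131.2 for the slot, a 1 mm correction, and the yaw agrees. I lower to about 1.5 mm above the floor and slide onto the tray.

```bash
python3 -m jog '[{"dx":0.0002,"dy":0.0008,"dz":-0.0028,"wx":0,"wy":0,"wz":0,"grip":1},{"dx":0,"dy":0,"dz":0,"wx":0,"wy":0,"wz":0,"grip":1},{"dx":0,"dy":0,"dz":0,"wx":0,"wy":0,"wz":0,"grip":1},{"dx":0,"dy":0,"dz":0,"wx":0,"wy":0,"wz":0,"grip":1},{"dx":0,"dy":0,"dz":0,"wx":0,"wy":0,"wz":0,"grip":1}]'
python3 -m jog '[{"dx":0.00488,"dy":-0.00109,"dz":0,"wx":0,"wy":0,"wz":0,"grip":1},{"dx":0.00488,"dy":-0.00109,"dz":0,"wx":0,"wy":0,"wz":0,"grip":1},{"dx":0.00488,"dy":-0.00109,"dz":0,"wx":0,"wy":0,"wz":0,"grip":1},{"dx":0.00488,"dy":-0.00109,"dz":0,"wx":0,"wy":0,"wz":0,"grip":1},{"dx":0.00488,"dy":-0.00109,"dz":0,"wx":0,"wy":0,"wz":0,"grip":1},{"dx":0,"dy":0,"dz":0,"wx":0,"wy":0,"wz":0,"grip":1},{"dx":0,"dy":0,"dz":0,"wx":0,"wy":0,"wz":0,"grip":1},{"dx":0,"dy":0,"dz":0,"wx":0,"wy":0,"wz":0,"grip":1}]'
```

```text
time_s: 7.7
ee_pos: [470.8, 29.6, 34.9]
ee_rot: [180.0, -0.0, -12.6]
force: [-0.3, 0.2, -1.7]
gripper_width: 21.8
time_s: 8.5
ee_pos: [494.9, 24.2, 34.8]
ee_rot: [180.0, 0.0, -12.6]
force: [-0.2, -0.1, -1.2]
gripper_width: 21.6
```

```bash
python3 -m jog '[{"dx":0.00488,"dy":-0.00109,"dz":0,"wx":0,"wy":0,"wz":0,"grip":1},{"dx":0.00488,"dy":-0.00109,"dz":0,"wx":0,"wy":0,"wz":0,"grip":1},{"dx":0.00488,"dy":-0.00109,"dz":0,"wx":0,"wy":0,"wz":0,"grip":1},{"dx":0,"dy":0,"dz":0,"wx":0,"wy":0,"wz":0,"grip":1},{"dx":0,"dy":0,"dz":0,"wx":0,"wy":0,"wz":0,"grip":1}]'
python3 -m jog '[{"dx":0.00488,"dy":-0.00109,"dz":0,"wx":0,"wy":0,"wz":0,"grip":1},{"dx":0.00488,"dy":-0.00109,"dz":0,"wx":0,"wy":0,"wz":0,"grip":1},{"dx":0.00488,"dy":-0.00109,"dz":0,"wx":0,"wy":0,"wz":0,"grip":1},{"dx":0,"dy":0,"dz":0,"wx":0,"wy":0,"wz":0,"grip":1},{"dx":0,"dy":0,"dz":0,"wx":0,"wy":0,"wz":0,"grip":1},{"dx":0,"dy":0,"dz":0,"wx":0,"wy":0,"wz":0,"grip":1}]'; python3 - <<'E'
from h import *
t=env.grab_frame("top")[:,:,::-1];d=env.grab_frame("side")[:,:,::-1]
f=lambda im,x,y,w,h,k:cv2.resize(im[y:y+h,x:x+w],None,fx=k,fy=k,interpolation=cv2.INTER_CUBIC)
cv2.imwrite("pics/g3.png",np.hstack([f(t,290,150,50,60,8),f(d,280,175,50,60,8)]))
E
```

```text
time_s: 9.0
ee_pos: [509.9, 20.9, 34.8]
ee_rot: [180.0, 0.0, -12.6]
force: [0.3, 0.3, -1.6]
gripper_width: 22.1
time_s: 9.6
ee_pos: [524.2, 17.6, 34.8]
ee_rot: [180.0, 0.0, -12.6]
force: [0.3, 0.3, -1.1]
gripper_width: 21.6
```

View pics/g3.png

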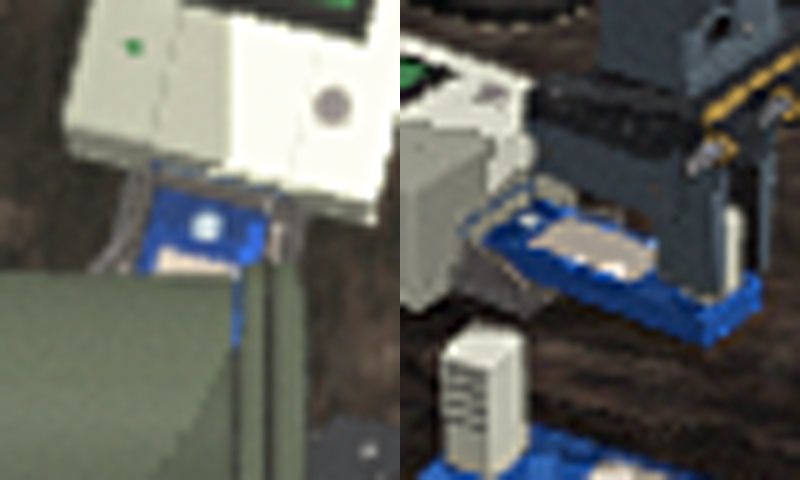

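The nose is centred between the cheeks at the mouth, at about (205,190) in the crop, with no contact force. I continue into the brake zone.

```bash
python3 -m jog '[{"dx":0.00293,"dy":-0.00065,"dz":0,"wx":0,"wy":0,"wz":0,"grip":1},{"dx":0.00293,"dy":-0.00065,"dz":0,"wx":0,"wy":0,"wz":0,"grip":1},{"dx":0.00293,"dy":-0.00065,"dz":0,"wx":0,"wy":0,"wz":0,"grip":1},{"dx":0.00293,"dy":-0.00065,"dz":0,"wx":0,"wy":0,"wz":0,"grip":1},{"dx":0,"dy":0,"dz":0,"wx":0,"wy":0,"wz":0,"grip":1}]' 50
python3 -m jog '[{"dx":0.00195,"dy":-0.00044,"dz":0,"wx":0,"wy":0,"wz":0,"grip":1},{"dx":0.00195,"dy":-0.00044,"dz":0,"wx":0,"wy":0,"wz":0,"grip":1},{"dx":0.00195,"dy":-0.00044,"dz":0,"wx":0,"wy":0,"wz":0,"grip":1},{"dx":0.00195,"dy":-0.00044,"dz":0,"wx":0,"wy":0,"wz":0,"grip":1},{"dx":0.00195,"dy":-0.00044,"dz":0,"wx":0,"wy":0,"wz":0,"grip":1}]'
```

```text
time_s: 10.2
ee_pos: [536.8, 14.9, 34.9]
ee_rot: [-180.0, -0.0, -12.6]
force: [-0.5, 0.4, -0.9]
gripper_width: 21.8
time_s: 10.7
ee_pos: [545.8, 12.8, 34.8]
ee_rot: [180.0, 0.0, -12.6]
force: [-0.8, 0.5, -2.0]
gripper_width: 21.6
```

```bash
python3 -m jog '[{"dx":0.00098,"dy":-0.00022,"dz":0,"wx":0,"wy":0,"wz":0,"grip":1},{"dx":0.00098,"dy":-0.00022,"dz":0,"wx":0,"wy":0,"wz":0,"grip":1},{"dx":0.00098,"dy":-0.00022,"dz":0,"wx":0,"wy":0,"wz":0,"grip":1},{"dx":0.00098,"dy":-0.00022,"dz":0,"wx":0,"wy":0,"wz":0,"grip":1},{"dx":0.00098,"dy":-0.00022,"dz":0,"wx":0,"wy":0,"wz":0,"grip":1}]'
python3 -m jog '[{"dx":0.00098,"dy":-0.00022,"dz":0,"wx":0,"wy":0,"wz":0,"grip":1},{"dx":0.00098,"dy":-0.00022,"dz":0,"wx":0,"wy":0,"wz":0,"grip":1},{"dx":0.00098,"dy":-0.00022,"dz":0,"wx":0,"wy":0,"wz":0,"grip":1},{"dx":0.00098,"dy":-0.00022,"dz":0,"wx":0,"wy":0,"wz":0,"grip":1},{"dx":0.00098,"dy":-0.00022,"dz":0,"wx":0,"wy":0,"wz":0,"grip":1}]'
```

```text
time_s: 11.2
ee_pos: [548.5, 12.0, 34.4]
ee_rot: [180.0, 0.3, -12.6]
force: [-6.1, 2.1, 0.6]
gripper_width: 21.2
time_s: 11.7
ee_pos: [555.9, 10.6, 34.6]
ee_rot: [180.0, 0.0, -12.6]
force: [-2.5, 0.6, -4.1]
gripper_width: 21.7
```

```bash
python3 -m jog '[{"dx":0.00098,"dy":-0.00022,"dz":0,"wx":0,"wy":0,"wz":0,"grip":1},{"dx":0.00098,"dy":-0.00022,"dz":0,"wx":0,"wy":0,"wz":0,"grip":1},{"dx":0.00098,"dy":-0.00022,"dz":0,"wx":0,"wy":0,"wz":0,"grip":1},{"dx":0.00098,"dy":-0.00022,"dz":0,"wx":0,"wy":0,"wz":0,"grip":1},{"dx":0.00098,"dy":-0.00022,"dz":0,"wx":0,"wy":0,"wz":0,"grip":1}]'
python3 -m jog '[{"dx":0.00098,"dy":-0.00022,"dz":0,"wx":0,"wy":0,"wz":0,"grip":1},{"dx":0.00098,"dy":-0.00022,"dz":0,"wx":0,"wy":0,"wz":0,"grip":1},{"dx":0.00098,"dy":-0.00022,"dz":0,"wx":0,"wy":0,"wz":0,"grip":1},{"dx":0.00098,"dy":-0.00022,"dz":0,"wx":0,"wy":0,"wz":0,"grip":1},{"dx":0.00098,"dy":-0.00022,"dz":0,"wx":0,"wy":0,"wz":0,"grip":1}]'
```

```text
time_s: 12.2
ee_pos: [560.8, 9.5, 34.9]
ee_rot: [180.0, -0.0, -12.6]
force: [-1.9, 0.8, -4.7]
gripper_width: 21.4
time_s: 12.7
ee_pos: [565.7, 8.4, 34.9]
ee_rot: [180.0, -0.0, -12.6]
force: [-2.1, 0.4, -3.5]
gripper_width: 22.0
```

```bash
python3 -m jog '[{"dx":0.00098,"dy":-0.00022,"dz":0,"wx":0,"wy":0,"wz":0,"grip":1},{"dx":0.00098,"dy":-0.00022,"dz":0,"wx":0,"wy":0,"wz":0,"grip":1},{"dx":0.00098,"dy":-0.00022,"dz":0,"wx":0,"wy":0,"wz":0,"grip":1}]'
```

```text
time_s: 13.0
ee_pos: [568.6, 7.8, 34.9]
ee_rot: [180.0, -0.0, -12.6]
force: [-2.9, 0.3, -3.7]
gripper_width: 21.8
```

```bash
python3 -m jog '[{"dx":0.00098,"dy":-0.00022,"dz":0,"wx":0,"wy":0,"wz":0,"grip":1},{"dx":0.00098,"dy":-0.00022,"dz":0,"wx":0,"wy":0,"wz":0,"grip":1}]'
```

```text
time_s: 13.2
ee_pos: [570.6, 7.3, 34.9]
ee_rot: [180.0, -0.0, -12.6]
force: [-1.5, 0.7, -4.1]
gripper_width: 21.6
```

Nose is about 40 mm in. From here I take one 3 mm call per turn.

```bash
python3 -m jog '[{"dx":0.00098,"dy":-0.00022,"dz":0,"wx":0,"wy":0,"wz":0,"grip":1},{"dx":0.00098,"dy":-0.00022,"dz":0,"wx":0,"wy":0,"wz":0,"grip":1},{"dx":0.00098,"dy":-0.00022,"dz":0,"wx":0,"wy":0,"wz":0,"grip":1}]'
```

```text
time_s: 13.5
ee_pos: [573.5, 6.6, 34.9]
ee_rot: [180.0, -0.0, -12.6]
force: [-1.4, 1.0, -3.9]
gripper_width: 21.5
```

```bash
python3 -m jog '[{"dx":0.00098,"dy":-0.00022,"dz":0,"wx":0,"wy":0,"wz":0,"grip":1},{"dx":0.00098,"dy":-0.00022,"dz":0,"wx":0,"wy":0,"wz":0,"grip":1},{"dx":0.00098,"dy":-0.00022,"dz":0,"wx":0,"wy":0,"wz":0,"grip":1}]'
```

```text
time_s: 13.8
ee_pos: [576.4, 6.0, 34.9]
ee_rot: [180.0, 0.0, -12.6]
force: [-2.7, 0.3, -5.1]
gripper_width: 21.6
```

```bash
python3 -m jog '[{"dx":0.00098,"dy":-0.00022,"dz":0,"wx":0,"wy":0,"wz":0,"grip":1},{"dx":0.00098,"dy":-0.00022,"dz":0,"wx":0,"wy":0,"wz":0,"grip":1},{"dx":0.00098,"dy":-0.00022,"dz":0,"wx":0,"wy":0,"wz":0,"grip":1}]'
```

```text
time_s: 14.1
ee_pos: [579.4, 5.3, 34.9]
ee_rot: [180.0, -0.0, -12.6]
force: [-1.2, 0.9, -5.0]
gripper_width: 22.1
```

```bash
python3 -m jog '[{"dx":0.00098,"dy":-0.00022,"dz":0,"wx":0,"wy":0,"wz":0,"grip":1},{"dx":0.00098,"dy":-0.00022,"dz":0,"wx":0,"wy":0,"wz":0,"grip":1},{"dx":0.00098,"dy":-0.00022,"dz":0,"wx":0,"wy":0,"wz":0,"grip":1}]'
```

```text
time_s: 14.4
ee_pos: [582.1, 4.7, 34.8]
ee_rot: [180.0, 0.0, -12.6]
force: [-3.6, 0.9, -3.2]
gripper_width: 21.5
```

```bash
python3 -m jog '[{"dx":0.00098,"dy":-0.00022,"dz":0,"wx":0,"wy":0,"wz":0,"grip":1},{"dx":0.00098,"dy":-0.00022,"dz":0,"wx":0,"wy":0,"wz":0,"grip":1}]'
```

```text
time_s: 14.6
ee_pos: [583.9, 4.3, 34.8]
ee_rot: [180.0, 0.0, -12.6]
force: [-3.0, 0.8, -3.3]
gripper_width: 21.4
```

```bash
python3 -m jog '[{"dx":0.00098,"dy":-0.00022,"dz":0,"wx":0,"wy":0,"wz":0,"grip":1},{"dx":0.00098,"dy":-0.00022,"dz":0,"wx":0,"wy":0,"wz":0,"grip":1}]'
```

```text
time_s: 14.8
ee_pos: [584.6, 4.0, 34.7]
ee_rot: [180.0, 0.2, -12.6]
force: [-8.0, 2.4, 0.1]
gripper_width: 21.6
```

Force is 8 N and the cartridge has stalled, so this is the stop. I push 1 mm more, gently, and hold.

```bash
python3 -m jog '[{"dx":0.00049,"dy":-0.00011,"dz":0,"wx":0,"wy":0,"wz":0,"grip":1},{"dx":0.00029,"dy":-0.00007,"dz":0,"wx":0,"wy":0,"wz":0,"grip":1},{"dx":0,"dy":0,"dz":0,"wx":0,"wy":0,"wz":0,"grip":1}]'; python3 -m jog '[{"dx":0,"dy":0,"dz":0,"wx":0,"wy":0,"wz":0,"grip":1},{"dx":0,"dy":0,"dz":0,"wx":0,"wy":0,"wz":0,"grip":1},{"dx":0,"dy":0,"dz":0,"wx":0,"wy":0,"wz":0,"grip":1}]'
```

```text
time_s: 15.1
ee_pos: [584.7, 4.0, 34.7]
ee_rot: [180.0, 0.3, -12.6]
force: [-8.0, 2.0, -0.8]
gripper_width: 21.4
time_s: 15.4
ee_pos: [584.7, 4.0, 34.7]
ee_rot: [180.0, 0.3, -12.6]
force: [-7.6, 1.4, -0.3]
gripper_width: 21.7
```

```bash
python3 -m jog '[{"dx":0.00049,"dy":-0.00011,"dz":0,"wx":0,"wy":0,"wz":0,"grip":1},{"dx":0.00049,"dy":-0.00011,"dz":0,"wx":0,"wy":0,"wz":0,"grip":1},{"dx":0,"dy":0,"dz":0,"wx":0,"wy":0,"wz":0,"grip":1}]'; python3 -m jog '[{"dx":0,"dy":0,"dz":0,"wx":0,"wy":0,"wz":0,"grip":1},{"dx":0,"dy":0,"dz":0,"wx":0,"wy":0,"wz":0,"grip":1}]'
```

```text
time_s: 15.7
ee_pos: [584.7, 4.0, 34.6]
ee_rot: [180.0, 0.4, -12.6]
force: [-9.2, 3.0, 0.5]
gripper_width: 21.6
time_s: 15.9
ee_pos: [584.7, 3.9, 34.6]
ee_rot: [180.0, 0.4, -12.6]
force: [-10.3, 3.0, 0.5]
gripper_width: 22.0
```

The stop is confirmed: 10.7 N with no further travel. I unload partially without pulling back, then open.

```bash
python3 -m jog '[{"dx":-0.00098,"dy":0.00022,"dz":0,"wx":0,"wy":0,"wz":0,"grip":1},{"dx":-0.00049,"dy":0.00011,"dz":0,"wx":0,"wy":0,"wz":0,"grip":1},{"dx":0,"dy":0,"dz":0,"wx":0,"wy":0,"wz":0,"grip":1}]'; python3 -m jog '[{"dx":0,"dy":0,"dz":0,"wx":0,"wy":0,"wz":0,"grip":0},{"dx":0,"dy":0,"dz":0,"wx":0,"wy":0,"wz":0,"grip":0},{"dx":0,"dy":0,"dz":0,"wx":0,"wy":0,"wz":0,"grip":0},{"dx":0,"dy":0,"dz":0,"wx":0,"wy":0,"wz":0,"grip":0},{"dx":0,"dy":0,"dz":0,"wx":0,"wy":0,"wz":0,"grip":0},{"dx":0,"dy":0,"dz":0,"wx":0,"wy":0,"wz":0,"grip":0}]'
```

```text
time_s: 16.2
ee_pos: [584.7, 4.0, 34.5]
ee_rot: [180.0, 0.2, -12.6]
force: [-6.8, 1.5, -2.7]
gripper_width: 21.9
time_s: 16.8
ee_pos: [586.7, 3.7, 35.0]
ee_rot: [180.0, -0.0, -12.6]
force: [-0.0, -0.1, 0.2]
gripper_width: 45.5
```

```bash
python3 -m jog '[{"dx":0,"dy":0,"dz":0.01,"wx":0,"wy":0,"wz":0,"grip":0},{"dx":0,"dy":0,"dz":0.015,"wx":0,"wy":0,"wz":0,"grip":0},{"dx":0,"dy":0,"dz":0.02,"wx":0,"wy":0,"wz":0,"grip":0},{"dx":0,"dy":0,"dz":0.03,"wx":0,"wy":0,"wz":0,"grip":0},{"dx":-0.01,"dy":0,"dz":0.03,"wx":0,"wy":0,"wz":0,"grip":0},{"dx":-0.04,"dy":-0.02,"dz":0.02,"wx":0,"wy":0,"wz":0,"grip":0},{"dx":-0.04,"dy":-0.02,"dz":0,"wx":0,"wy":0,"wz":0,"grip":0},{"dx":-0.04,"dy":-0.02,"dz":0,"wx":0,"wy":0,"wz":0,"grip":0},{"dx":-0.04,"dy":-0.02,"dz":0,"wx":0,"wy":0,"wz":0,"grip":0},{"dx":0,"dy":0,"dz":0,"wx":0,"wy":0,"wz":0,"grip":0}]'; python3 - <<'E'
from h import *
t=env.grab_frame("top")[:,:,::-1].copy();d=env.grab_frame("side")[:,:,::-1].copy()
cv2.imwrite("pics/t4.png",t)
f=lambda im,x,y,w,h,k:cv2.resize(im[y:y+h,x:x+w],None,fx=k,fy=k,interpolation=cv2.INTER_CUBIC)
cv2.imwrite("pics/g4.png",np.hstack([f(t,285,140,65,85,6),f(d,260,165,65,85,6)]))
E
```

```text
time_s: 17.8
ee_pos: [411.3, -77.2, 160.3]
ee_rot: [179.9, 0.2, -12.7]
force: [-0.5, -0.4, 0.7]
gripper_width: 45.5
```

View pics/g4.png

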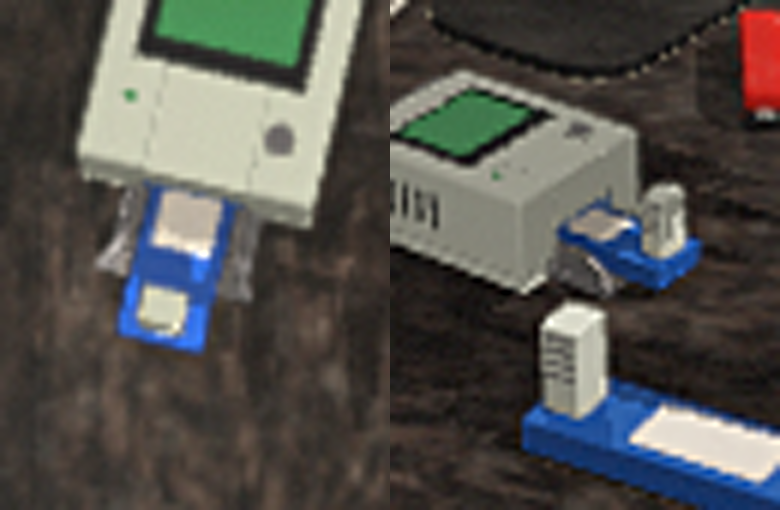

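```bash
python3 - <<'E'
from h import *
np.set_printoptions(precision=1,suppress=True)
t=cv2.resize(cv2.imread("pics/t4.png"),None,fx=4,fy=4,interpolation=cv2.INTER_CUBIC)
m=cv2.inRange(cv2.cvtColor(t,cv2.COLOR_BGR2HSV),(0,0,130),(180,75,255))
r=cv2.minAreaRect(big(m,[4*306,4*186,4*12,4*11]));g=(np.array(r[0])+.5)/4-.5
X=onz("top",g,66);print(g,np.array(r[1])/4,X,"TCP at stop 584.7 4.0; expected px",proj("top",(584.7,4.0,66)))
a=np.radians(-12.6);u=np.array([np.cos(a),np.sin(a)]);print("along diff",(X[:2]-[584.7,4.0])@u)
f=lambda x,y:((x+.5)/6-.5+285,(y+.5)/6-.5+140)
print("rear edge along",onz("top",f(163,345),26)[:2]@u,"expected",np.array([584.7,4])@u-13)
o=cv2.imread("pics/top0.png");n=cv2.imread("pics/t4.png")
for nm,lo,hi,roi in(("cup1",(22,150,120),(32,255,255),(435,215,32,30)),("cup2",(0,180,120),(8,255,255),(440,255,32,30)),("bottle",(0,150,80),(8,255,255),(190,240,25,22))):
    print(nm,[np.array(cv2.minAreaRect(big(cv2.inRange(cv2.cvtColor(i,cv2.COLOR_BGR2HSV),lo,hi),roi))[0]) for i in(o,n)])
E
```

```text
[311.6 191.3] [8.2 7.8] [582.8   3.7  66. ] TCP at stop 584.7 4.0; expected px [311.5 190.6]
along diff -1.7710936445463827
rear edge along 555.4677549463535 expected 556.7459577399994
cup1 [array([450.5, 228.5]), array([450.5, 228.5])]
cup2 [array([456., 270.]), array([455.8, 269.8])]
bottle [array([199., 251.]), array([199., 251.])]
```

Measured the same way, the rear edge lies 14.3 mm behind the TCP position at the stop. It was 14.4 mm behind at the grasp, so the cartridge has not sprung back. The cups and bottle have not moved, so I hand in.

```bash
python3 -c "
from workcell import env
s=env.state();print(s['time_s'],s['force']);print(env.job_done())"
```

```text
17.9 [0.05746768 0.25995436 0.80478516]
the job is handed in; nothing more can be done
None
```

The small blue cartridge is in the reader's slot, home against the stop, and released. I handed the job in at 17.9 s with the arm clear of everything.

- **Insertion:** I gripped it by the white grip block and slid it in along the slot's axis. The brake resisted with a peak reading of about 6 N, then 2–3 N of drag. At about 55 mm past the mouth the push rose to about 10.7 N with no further travel, which I took as the stop. I then eased off part of the load and opened the jaws.
- **Seating check:** after release, the cartridge's rear edge was 14.3 mm behind the gripper's position at the stop. It was 14.4 mm at the grasp, so I see no spring-back.
- **Check that disagreed:** the grip block's centre alone read 1.8 mm short of that position. I put this down to the block's visible rear face widening the colour mask, which came out about 1.6 px too large. Still, 1.8 mm is more than the 1.5 mm allowed, so the "home" verdict rests on the rear-edge check and the stalled push.
- **Bystanders:** both cups and the red-capped bottle are where they started, to within 0.2 px in the top view.

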